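# Wedge up the open end of a mosaic straightedge and hold it

### The job

Lay the steel straightedge across the two saddles of the mosaic board with one end close to the end stop, and let go of it. Then take the wooden wedge, set it flat on the board and push it thin end first, in line with the straightedge, under the overhanging end until the straightedge just lifts off the saddle at that end, leaving a gap of about 3 mm for a shim there while its other end stays on its saddle. Finish while still holding the wedge in place, without touching the straightedge, and leave the other things on the table where they are.

Things in the scene. Friction and masses are not known exactly. Their poses are not given: they have to be found in the camera images.
- fixture: Mosaic board, fixed: grey, 130 (x) by 440 (y) by 8 mm, with two grey saddles and an end stop. Origin: centre of its underside, on the table. Its y axis is the straightedge's line, from the end stop to the open end, where the wedge goes in. Saddles at y = -175 and -5 mm; stop face at y = -199 mm, stop top 38 mm above the table. Bare and flat from y = 10 to 220 mm.
- rest_stop_top (a point): Centre of the top of the flat rest of the saddle next to the end stop (board y = -175 mm), axes as the board's. Each rest is 44 (x) by 24 (y) mm, its top 26 mm above the table and 18 mm above the board, between two upright cheeks 44 mm apart that stand 10 mm above the rest.
- rest_open_top (a point): Centre of the top of the same kind of rest of the saddle at the open end (board y = -5 mm), axes as the board's. The gap is the height of the straightedge's underside over this point. With the bar on the stop's saddle, a 3 mm gap here needs 4.3 mm of lift at the bar's open end (1.44 times).
- bar: Steel straightedge: plain flat bar 36 (x) by 270 (y) by 10 mm (z), about 0.7 kg, both ends alike, flat on the table at the start. Origin: centre of its underside; y along its length. Grip it from above across its width, at its middle. Well laid, its middle is at about board y = -60 mm (4 mm off the stop), overhanging the open rest by 68 mm, 4 mm of room to each cheek.
- wedge: Plain wooden wedge, 30 (x) by 120 mm (y), flat underside, 0.09 kg. Origin: centre of its underside; y runs from the thin end (-60) to the thick end (+60). 12 mm thick at the thin end, rising evenly (1 in 4) to 32 mm at y = +20, then level. The laid bar's end edge meets the slope 24 mm from the thin end; a 3 mm gap takes some 17 mm more. The bar may first slide up to the stop.
- wedge_grip (a point): Grip point of the wedge: in the middle of its thick level part (own y = +40 mm), 16 mm above its underside; the fingers close across the 30 mm width.
- block: Bystander: a plain wooden block of the wedge's size, 30 by 120 mm, but 32 mm thick all along. It lies where the wedge might be. Origin: centre of its underside, own y along its length.
- glue: Bystander: upright white glue bottle, 30 mm across, 85 mm tall. Origin: centre of its base.
- marker: Bystander: marker pen lying flat, 13 by 127 mm, 13 mm high. Origin: underside, 42 mm from its blunt end.
- tape: Bystander: roll of paper tape lying flat, 90 mm across, 18 mm high. Origin: centre of its underside.
- scissors: Bystander: scissors lying flat, about 185 mm long, 10 mm high, orange handles. Origin: near the pivot, on the table.
There are look-alikes about, which are no part of the job. What is shaped like the wedge but blue or yellow is not meant.

How it is judged:
By the outcome, as a careful person would: the job done as asked, in the order asked, and still so for the second after the job is handed in, while the arm keeps its last pose, push and grip.
It also fails if it takes over 56 s, if anything falls off the work surface, if the arm or the gripper's body presses on something with over 40 N, if the wrist force passes 120 N, or if a joint passes its speed limit or range.

### The arm

A 6-joint arm with a two-finger parallel gripper is mounted at the origin on the work surface. World frame = base frame: x ahead of the robot, y to its left, z up, the work surface at z = 0. Lengths are in m, angles in degrees, forces in N, time in s.
With the tool pointing down it reaches from about 0.275 to 0.75 m from the base axis. Payload 10.2 kg.
Tool frame: the origin (TCP) lies midway between the tips of the shut fingers; the grasp point (between the pads) lies 19 mm behind it; z points along the fingers, y is the direction in which the jaws open and shut (so a half turn about z gives the same grasp; the last joint's range is limited). The gripper opens to 88 mm and grips with 3 to 60 N. Pads are 18 mm wide; open, the fingers measure 123 mm over their backs; the gripper's body (75 mm by 187 mm) begins 45 mm behind the grasp point.
Start: joints at [-87.342, 17.928, 85.812, -0, 76.261, -12.8], TCP at [0.14, -0.506, 0.239] pointing down, gripper open.
Joint ranges: [-168.41, 168.41], [-55.51, 124.54], [10.69, 146.95], [-70.63, 250.63], [1, 178], [-165.06, 165.06]. Speed limits (degrees/s): [136.94, 136.94, 172.46, 180, 180, 180].

### API

Orientations are given as a 3x3 rotation matrix whose columns are the frame's x, y, z axes.
In Python, from station import r, cams gives the robot as it stands. The module is installed in compiled form; this text tells all that it offers.
- The arm moves only by the shell command python3 -m pendant 'ROWS' [FORCE]. ROWS is JSON, a list of rows, each a list of 7 numbers: the shift along the tool's x, y, z scaled (see below), then the turn, a rotation vector about the tool's x, y, z scaled (see below), then the closure, from -1 (fully open) to 1 (shut). A call has 1 to 10 rows; each row is the pose to reach, as a shift and turn from the pose commanded when the call began, along the tool's axes at that moment, turning the shorter way round; what a row does not reach only later rows make up. The controller multiplies each number of a shift by 0.15 m and each number of a turn by 180 degrees. A row lasts 1/8 s, in which the tool goes at most 62.5 mm and 10.7 degrees, less where a joint would pass 70% of its speed; a pose out of reach is approached as far as the arm can. A call with a number of a shift or a turn outside -1 to 1 is refused whole. A call with a gripper value outside its range is refused whole. The fingers move at their own pace and stop on an object; FORCE is the grip in N (left out, the last holds). Time passes only in rows, so rows that repeat a pose let the fingers close. It gives the time, the measured TCP pose, the force and the opening at its end, in the units of the state.
- r.read_state(): the state, without advancing time (a new reading comes with each control period).
- cams.snapshot(name): name is "scene" or "side" or "wrist"; returns the picture (420x560x3 uint8, red, green, blue); there is no depth.
- cams.calibration(name): a dict with "fx", "fy", "cx", "cy" (pixels), "R" (3x3) and "t" (3): a world point X has camera coordinates R X + t; the wrist camera has in their place "T_tool_cam" (4x4, takes a point from camera to tool coordinates, whose origin is the TCP and whose axes are the flange's). Camera axes: x right, y down, z forward; pixel columns grow to the right and rows downward; lengths in m; the calibration is good to about 2 mm. A picture is of the moment at which its call begins: read the wrist's pose just before it. calibration takes no time and is no camera call.
- r.finish_job(): hands the job in, once; it reports no verdict.
The state is a dict: "time_s": time; "qpos": joint angles; "joint_vel": joint speeds; "joint_efforts": joint torques, N m; "ee_pos": TCP position; "orientation": TCP orientation; "contact_force": force on the tool from outside, world axes, zero at the start; "wrist_torque": the same for the moment, N m; "grip_width": finger opening in m.
Only numpy, scipy, OpenCV 4.12 (cv2) and the standard library are available. Lean on these libraries where they do the work, as an engineer would, in place of code of your own. Each camera call takes 0.05 s, during which the arm holds its last target.

## Working session

There is one attempt and no reset: what is moved stays moved. The work goes in short steps, Python scripts to look and compute and a shell command to move; the robot and the scene stay as the last step left them, time stands still between calls to the robot, and variables do not carry over. Pictures are saved under pics/ and viewed, and the job is handed in when it is done.

```bash
mkdir -p pics; python3 - <<'E'
from station import r,cams
import cv2
s=r.read_state();print(s)
for n in ["scene","side","wrist"]:
    c=cams.calibration(n);print(n,c)
    cv2.imwrite(f"pics/{n}0.png",cams.snapshot(n)[:,:,::-1])
E
```

```text
{'time_s': 0.0, 'qpos': array([-8.73408838e+01,  1.79592751e+01,  8.58540780e+01, -1.92682544e-04,
        7.62616723e+01, -1.28012172e+01]), 'joint_vel': array([-0.04900812, -0.03312991,  0.07537803,  0.02602354,  0.09979164,
        0.05869992]), 'joint_efforts': array([ 8.91532291e-04, -4.02208400e+01, -2.52267981e+01,  6.94718258e-02,
        3.53093643e-02, -9.98128598e-05]), 'ee_pos': array([ 0.13991353, -0.50575186,  0.23816213]), 'orientation': array([[ 9.63815031e-01,  2.66571909e-01, -6.40128987e-05],
       [ 2.66571763e-01, -9.63814186e-01,  1.30787744e-03],
       [ 2.86946846e-04, -1.27761597e-03, -9.99999143e-01]]), 'contact_force': array([-0.08248482, -0.20423009, -1.04648991]), 'wrist_torque': array([-0.03618331,  0.01867215, -0.00909699]), 'grip_width': 0.08835993398605198}
scene {'fx': 470.5014917978817, 'fy': 470.5014917978817, 'cx': 272.9474742637645, 'cy': 208.5739554590666, 'R': array([[ 0.82636702,  0.56294848,  0.01437174],
       [ 0.39017783, -0.55397706, -0.7354391 ],
       [-0.40605271,  0.61335016, -0.67743839]]), 't': array([-0.43978744, -0.12770968,  1.55057437])}
side {'fx': 415.6300426324952, 'fy': 415.6300426324952, 'cx': 273.31634389423203, 'cy': 206.64960242093446, 'R': array([[-0.99158603, -0.12932615, -0.00564754],
       [-0.08801118,  0.70551886, -0.70320493],
       [ 0.09492723, -0.69679114, -0.71096479]]), 't': array([0.49715733, 0.0453596 , 1.30369651])}
wrist {'fx': 337.13405660772423, 'fy': 337.13405660772423, 'cx': 275.84205791464836, 'cy': 210.83463939827547, 'T_tool_cam': array([[-7.68034669e-05, -9.52929379e-01, -3.03192336e-01,
         7.90412356e-02],
       [ 9.99999748e-01,  1.40782966e-04, -6.95794870e-04,
        -4.10002613e-04],
       [ 7.05727690e-04, -3.03192313e-01,  9.52929128e-01,
        -1.46252868e-01],
       [ 0.00000000e+00,  0.00000000e+00,  0.00000000e+00,
         1.00000000e+00]])}
```

View pics/scene0.png

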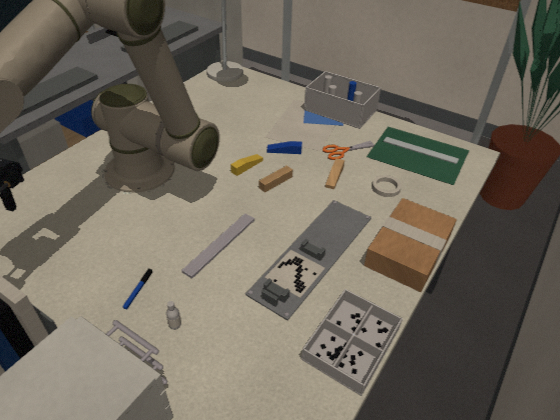

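View pics/side0.png

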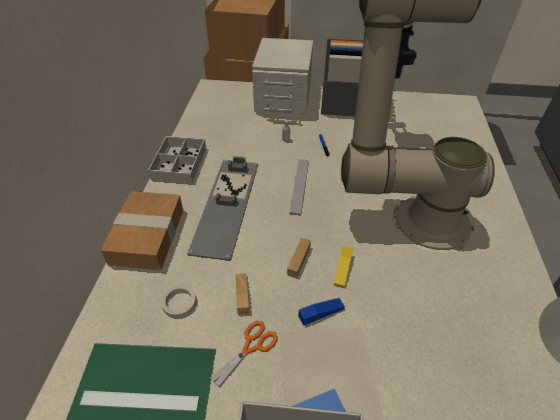

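View pics/wrist0.png

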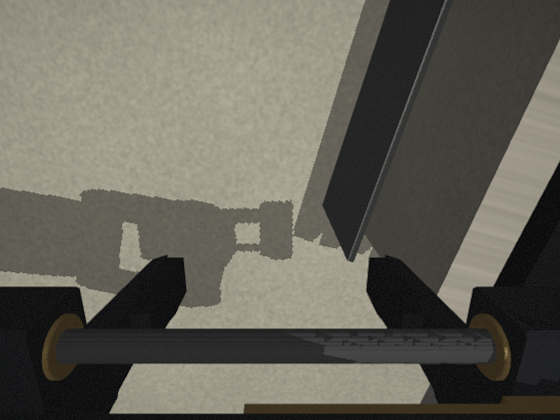

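The scene view shows the bar at (220,244), the board from (268,300) to (345,215) with its stop at the lower-left end, and two wooden pieces at (276,178) and (335,173). The blue piece (285,148) and the yellow one (247,163) are decoys. I'll enlarge both views to tell the two wooden pieces apart.

```bash
python3 - <<'E'
import cv2,numpy as np
a=cv2.imread("pics/scene0.png");b=cv2.imread("pics/side0.png")
f=lambda im,x,y,w,h,k:cv2.resize(im[y:y+h,x:x+w],None,fx=k,fy=k,interpolation=cv2.INTER_CUBIC)
cv2.imwrite("pics/c1.png",np.vstack([f(a,225,135,130,65,6),]))
cv2.imwrite("pics/c2.png",f(b,220,230,140,100,5.5))
cv2.imwrite("pics/c3.png",f(b,180,145,150,115,5.2))
cv2.imwrite("pics/c4.png",f(a,175,195,200,125,4))
E
```

```text
(no output)
```

View pics/c1.png

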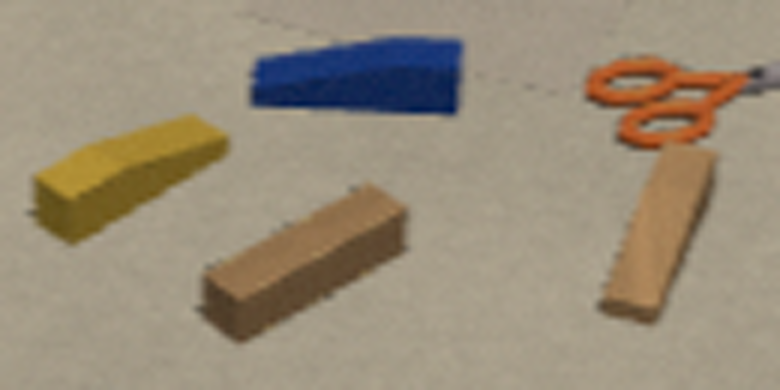

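View pics/c2.png

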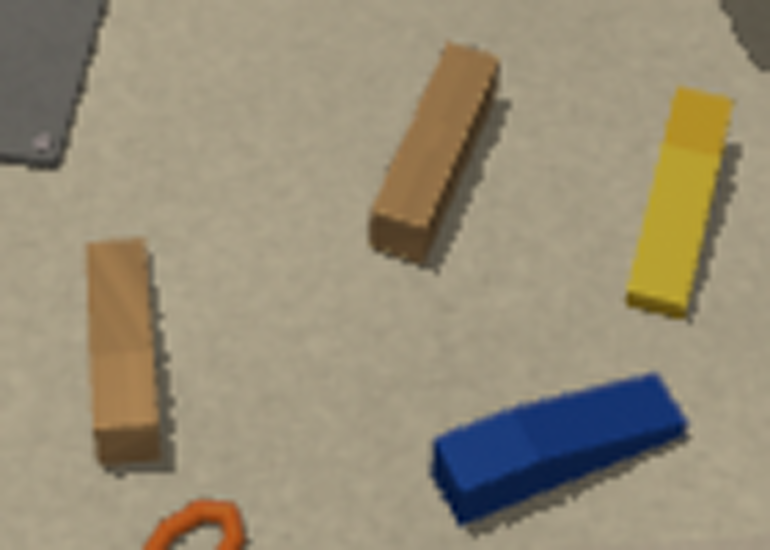

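View pics/c3.png

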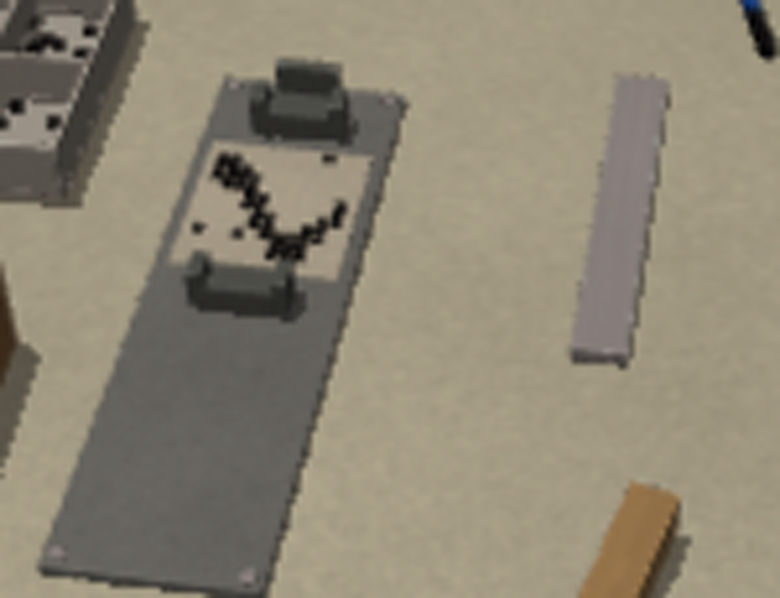

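View pics/c4.png

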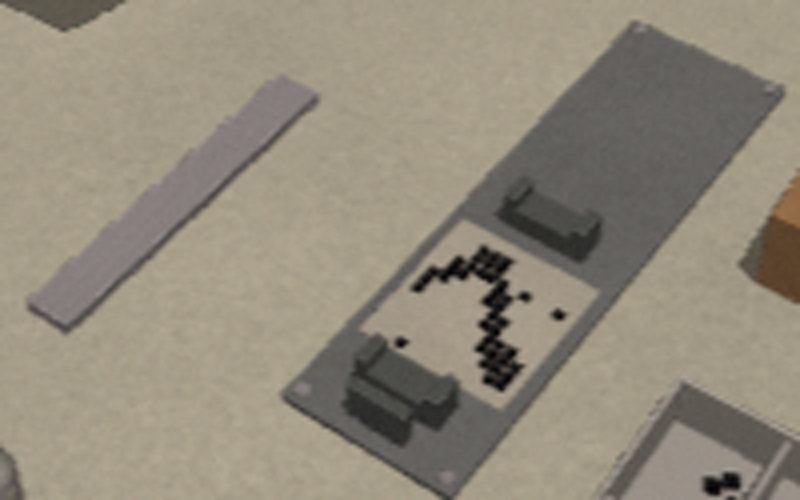

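The wooden pieces are at scene (276,178) / side (299,257) and at scene (335,173) / side (243,293). The first is 32 mm thick all along, so it is the block. The second has a kink line at side crop (123,352) and a low end face towards the board, so it is the wedge, with its thick end next to the scissors. Next I fit poses from the corner pixels.

```bash
cat > h.py <<'E'
import numpy as np,cv2
from station import r,cams
from scipy.optimize import least_squares
def proj(c,X):
    p=np.asarray(X,float)@np.array(c["R"]).T+np.array(c["t"]); return np.c_[c["fx"]*p[:,0]/p[:,2]+c["cx"],c["fy"]*p[:,1]/p[:,2]+c["cy"]]
def wcal(s):
    c=dict(cams.calibration("wrist")); T=np.eye(4);T[:3,:3]=s["orientation"];T[:3,3]=s["ee_pos"]
    W=np.linalg.inv(T@c["T_tool_cam"]); c["R"]=W[:3,:3];c["t"]=W[:3,3]; return c
def world(p,L,z0=0):
    x,y,a=p; a=np.radians(a); L=np.asarray(L,float)/1000
    return np.c_[x+np.cos(a)*L[:,0]-np.sin(a)*L[:,1], y+np.sin(a)*L[:,0]+np.cos(a)*L[:,1], L[:,2]+z0]
def fit(obs,p0,z0=0):
    # obs: list of (cal, local pts mm, pixels)
    f=lambda p:np.concatenate([(proj(c,world(p*[1,1,100],L,z0))-P).ravel() for c,L,P in obs])
    s=least_squares(f,np.array(p0)/[1,1,100],loss="soft_l1"); return s.x*[1,1,100],np.round(f(s.x).reshape(-1,2),1)
def uncrop(P,k,x,y): return (np.asarray(P,float)+.5)/k-.5+[x,y]
E
python3 - <<'E'
from h import *
S=cams.calibration("scene");D=cams.calibration("side")
c4=lambda P:uncrop(P,4,175,195);c3=lambda P:uncrop(P,5.2,180,145);c1=lambda P:uncrop(P,6,225,135);c2=lambda P:uncrop(P,5.5,220,230)
# bar: end A = near stop/ low (scene lower-left), guess y axis
b=fit([(S,[[-18,135,10],[18,135,10],[-18,-135,10],[18,-135,10]],c4([[280,75],[318,97],[28,300],[66,324]])),
       (D,[[18,135,10],[-18,135,10],[18,-135,10],[-18,-135,10]],c3([[573,350],[630,357],[615,75],[668,80]]))],[.35,-.1,0]);print("bar",*b)
f=fit([(S,[[-65,220,8],[65,220,8],[-65,-220,8],[65,-220,8]],c4([[637,20],[784,90],[283,395],[450,497]])),
       (D,[[65,220,8],[-65,220,8],[65,-220,8],[-65,-220,8]],c3([[40,568],[265,592],[225,78],[407,97]]))],[.5,0,0]);print("board",*f)
w=fit([(S,[[-15,60,32],[15,60,32],[-15,-60,12],[15,-60,12]],c1([[668,147],[717,152],[603,303],[657,315]])),
       (D,[[15,60,32],[-15,60,32],[15,60,0],[-15,60,0],[15,-60,12],[-15,-60,12],[15,20,32],[-15,20,32]],c2([[97,432],[160,428],[103,467],[160,462],[87,243],[145,238],[91,354],[155,351]]))],[.45,.3,0]);print("wedge",*w)
E
```

```text
bar [ 0.4276371  -0.10940305 -0.90824744] [[-0.3 -1. ]
 [-0.1 -1.5]
 [-0.7 -0.1]
 [ 0.1  0.2]
 [-0.8  0. ]
 [-0.5 -0.2]
 [-0.  -0.1]
 [-0.3 -0.2]]
board [ 0.65669168  0.00947258 -1.20483422] [[-1.3 -0.4]
 [ 0.1 -0.6]
 [-1.3 -0.4]
 [-0.1  0. ]
 [-0.9 -0.1]
 [-0.4  0.5]
 [-0.8 -0.4]
 [-0.6 -0.8]]
wedge [ 0.54251937  0.33760445 13.94181655] [[-0.9 -1.2]
 [-0.3 -0. ]
 [-0.4 -1. ]
 [-0.3 -0.8]
 [-0.5 -0.2]
 [-0.1 -0.7]
 [-0.7 -0. ]
 [ 0.5 -0.3]
 [-0.4  0.1]
 [-0.2 -0.1]
 [-0.2  0.5]
 [-0.3 -0.1]]
```

```bash
cat >> h.py <<'E'
def go(pos,yaw):
    from scipy.spatial.transform import Rotation as Ro
    s=r.read_state();R=np.array(s["orientation"]);a=np.radians(yaw)
    Rt=np.array([[np.cos(a),np.sin(a),0],[np.sin(a),-np.cos(a),0],[0,0,-1]])
    d=R.T@(np.array(pos)-s["ee_pos"]);w=Ro.from_matrix(R.T@Rt).as_rotvec(degrees=True)
    print("t",s["time_s"],"shift units",np.round(d/.15,4),"turn units",np.round(w/180,4),"rows>=",np.linalg.norm(d)/.0625,np.linalg.norm(w)/10.7)
E
python3 -c "
from h import *
go([.4276,-.1094,.2],89.1)"
```

```text
t 0.15 shift units [ 2.553  -2.0359  0.2578] turn units [-2.000e-04 -2.000e-04 -4.091e-01] rows>= 7.8613666706935375 6.882455336713141
```

```bash
python3 -m pendant '[[0.4,-0.3,0,0,0,-0.05,-1],[0.8,-0.6,0,0,0,-0.11,-1],[1,-0.8,0.1,0,0,-0.17,-1],[1,-0.8,0.1,0,0,-0.23,-1]]'; python3 -c "
from h import *
go([.4276,-.1094,.2],89.1)"
```

```text
time_s: 0.65
ee_pos: [0.2538, -0.3474, 0.2232]
orientation: [[0.541, 0.841, -0.0], [0.841, -0.541, 0.002], [0.001, -0.001, -1.0]]
contact_force: [-0.4, 0.0, -0.8]
grip_width: 0.0884
t 0.65 shift units [1.961  0.1166 0.1567] turn units [-0.0002 -0.0005 -0.1769] rows>= 4.729655461735211 2.976455924669308
```

```bash
python3 -m pendant '[[0.4,0.02,0,0,0,-0.05,-1],[0.8,0.05,0.05,0,0,-0.11,-1],[1,0.06,0.08,0,0,-0.177,-1]]'; python3 -c "
from h import *
go([.4276,-.1094,.2],89.1)"
```

```text
time_s: 1.02
ee_pos: [0.3433, -0.2278, 0.2115]
orientation: [[0.041, 0.999, -0.0], [0.999, -0.041, 0.0], [0.0, -0.0, -1.0]]
contact_force: [-0.2, 0.4, -0.2]
grip_width: 0.0879
t 1.025 shift units [0.8117 0.5287 0.0768] turn units [-0.     -0.0001 -0.0081] rows>= 2.332221477111372 0.13640584954843193
```

```bash
python3 -m pendant '[[0.4,0.25,0.03,0,0,-0.004,-1],[0.81,0.53,0.077,0,0,-0.008,-1],[0.81,0.53,0.077,0,0,-0.008,-1],[0.81,0.53,0.077,0,0,-0.008,-1]]'; cat > w.py <<'E'
from h import *
import sys,pickle
n=sys.argv[1];s=r.read_state();im=cams.snapshot("wrist")[:,:,::-1]
cv2.imwrite(f"pics/{n}.png",im);pickle.dump(s,open(f"pics/{n}.pkl","wb"));print(s["time_s"],s["ee_pos"])
E
python3 w.py w1
```

```text
time_s: 1.52
ee_pos: [0.428, -0.1116, 0.1999]
orientation: [[0.021, 1.0, -0.001], [1.0, -0.021, 0.0], [0.0, -0.001, -1.0]]
contact_force: [-0.6, 1.3, -0.0]
grip_width: 0.0879
1.525 [ 0.42804382 -0.11156669  0.19985395]
```

View pics/w1.png

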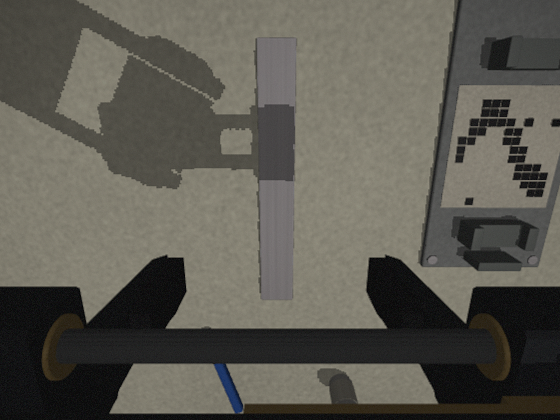

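The bar lies straight in the wrist view, with corners at (257,38), (296,38), (261,299) and (293,299). The board's stop-end saddle is at (497,233).

```bash
python3 - <<'E'
from h import *
import pickle
s=pickle.load(open("pics/w1.pkl","rb"));c=wcal(s)
b=fit([(c,[[-18,135,10],[18,135,10],[-18,-135,10],[18,-135,10]],np.array([[257,37.5],[296,37.5],[260.5,299],[293.5,299]]))],[.43,-.11,0]);print(*b)
p=proj(c,np.vstack([world([.6567,.0095,-1.2],[[-65,-220,8],[-65,220,8],[65,-220,8],[-22,-175,36],[22,-175,36]]),[[*s["ee_pos"]]]]));print(p.round())
go([.4276,-.1094,.03],89.1)
im=cv2.imread("pics/w1.png");cv2.imwrite("pics/w1c.png",cv2.resize(im[20:320,200:340],None,fx=2,fy=2,interpolation=cv2.INTER_CUBIC))
cv2.imwrite("pics/w1d.png",cv2.resize(im[190:290,410:560],None,fx=5,fy=5,interpolation=cv2.INTER_CUBIC))
E
```

```text
[ 0.42903868 -0.11023629 -1.0843003 ] [[-0.5 -0.3]
 [ 0.5 -0.4]
 [ 0.7  0.6]
 [-0.7  0.5]]
[[ 421.  268.]
 [ 500. -287.]
 [ 538.  268.]
 [ 482.  240.]
 [ 526.  240.]
 [ 275.  275.]]
t 1.575 shift units [ 2.0200e-02 -1.0000e-04  1.1333e+00] turn units [-0.0002 -0.     -0.0023] rows>= 2.7202501376728847 0.039101612564281074
```

View pics/w1d.png

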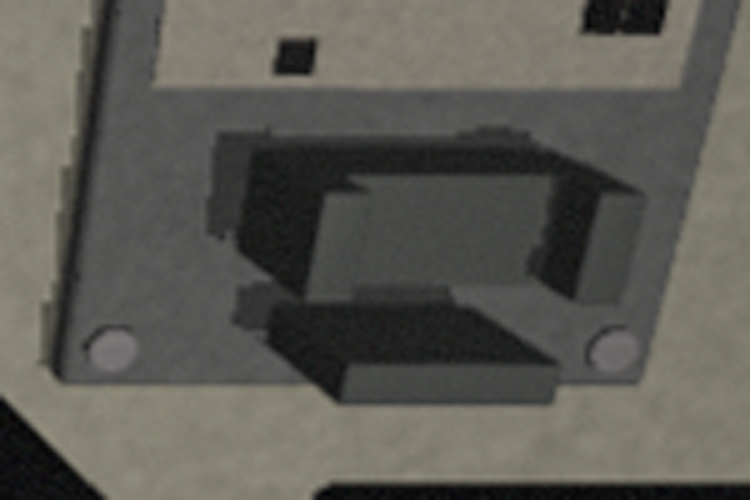

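View pics/w1c.png

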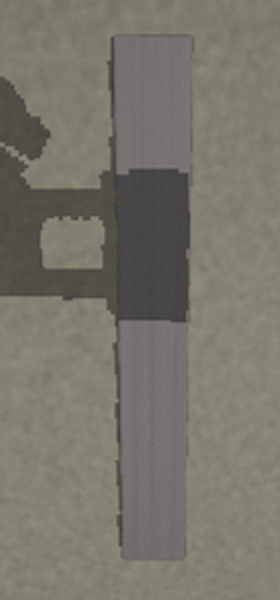

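```bash
python3 -m pendant '[[0.01,0.005,0.3,0,0,-0.001,-1],[0.01,0.007,0.7,0,0,-0.001,-1],[0.01,0.007,1,0,0,-0.001,-1],[0.01,0.007,1,0,0,-0.001,-1],[0.01,0.007,1,0,0,-0.001,-1]]' 45; python3 -c "
from h import *
go([.4286,-.1098,.004],89.0)"
```

```text
time_s: 2.2
ee_pos: [0.4296, -0.1121, 0.0518]
orientation: [[0.022, 1.0, 0.002], [1.0, -0.022, -0.001], [-0.001, 0.002, -1.0]]
contact_force: [0.3, 0.1, 0.2]
grip_width: 0.0881
t 2.2 shift units [ 0.0158 -0.0074  0.3189] turn units [ 0.0007  0.0004 -0.0015] rows>= 0.7666100736334427 0.02784632854107813
```

```bash
python3 -m pendant '[[0.015,-0.005,0.2,0,0,0,-1],[0.015,-0.005,0.31,0,0,0,-1],[0.015,-0.005,0.315,0,0,0,-1],[0.015,-0.005,0.315,0,0,0,0.9],[0.015,-0.005,0.315,0,0,0,1],[0.015,-0.005,0.315,0,0,0,1],[0.015,-0.005,0.315,0,0,0,1],[0.015,-0.005,0.315,0,0,0,1]]'; python3 -c "
from h import *
go([.4286,-.1098,.15],89.0)"
```

```text
time_s: 3.2
ee_pos: [0.4282, -0.1088, 0.003]
orientation: [[0.021, 1.0, 0.0], [1.0, -0.021, -0.0], [-0.0, 0.0, -1.0]]
contact_force: [0.1, 0.0, -0.0]
grip_width: 0.0404
t 3.2 shift units [-0.0066  0.0028 -0.9803] turn units [ 0.      0.     -0.0011] rows>= 2.352683787805971 0.019198244883838995
```

```bash
python3 -m pendant '[[0,0,0,0,0,0,1],[0,0,0,0,0,0,1],[0,0,0,0,0,0,1]]'; python3 -m pendant '[[0,0,-0.05,0,0,0,1],[0,0,-0.2,0,0,0,1],[0,0,-0.4,0,0,0,1],[0,0,-0.6,0,0,0,1],[0,0,-0.8,0,0,0,1],[0,0,-0.8,0,0,0,1]]';python3 w.py w2
```

```text
time_s: 3.58
ee_pos: [0.4282, -0.1088, 0.0029]
orientation: [[0.021, 1.0, 0.0], [1.0, -0.021, -0.0], [-0.0, 0.0, -1.0]]
contact_force: [0.7, 0.8, 0.2]
grip_width: 0.0353
time_s: 4.32
ee_pos: [0.4286, -0.109, 0.1241]
orientation: [[0.021, 1.0, 0.003], [1.0, -0.021, -0.002], [-0.001, 0.003, -1.0]]
contact_force: [0.1, -0.9, -7.1]
grip_width: 0.0355
4.325 [ 0.42864154 -0.10902915  0.1240934 ]
```

View pics/w2.png

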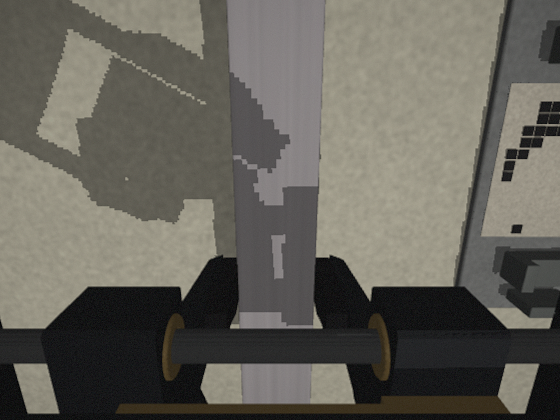

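```bash
python3 -m pendant '[[-0.03,0.2,0,0,0,0,1],[-0.06,0.55,0,0,0,0,1],[-0.1,0.9,0,0,0,0,1],[-0.1,1,0,0,0,0,1]]'; python3 -m pendant '[[0,0.3,0,0,0,0,1],[0,0.51,0,0,0,0,1],[0,0.51,0,0,0,0,1],[0,0.51,0,0,0,0,1],[0,0.51,0,0,0,0,1]]';python3 w.py w3
```

```text
time_s: 4.88
ee_pos: [0.579, -0.1269, 0.1198]
orientation: [[0.021, 1.0, -0.003], [1.0, -0.021, 0.001], [0.001, -0.003, -1.0]]
contact_force: [-0.9, -0.1, -6.5]
grip_width: 0.0352
time_s: 5.5
ee_pos: [0.6536, -0.1285, 0.1223]
orientation: [[0.021, 1.0, -0.001], [1.0, -0.021, 0.001], [0.0, -0.001, -1.0]]
contact_force: [-0.1, -0.2, -5.9]
grip_width: 0.0351
5.5 [ 0.65355447 -0.12851899  0.12225369]
```

View pics/w3.png

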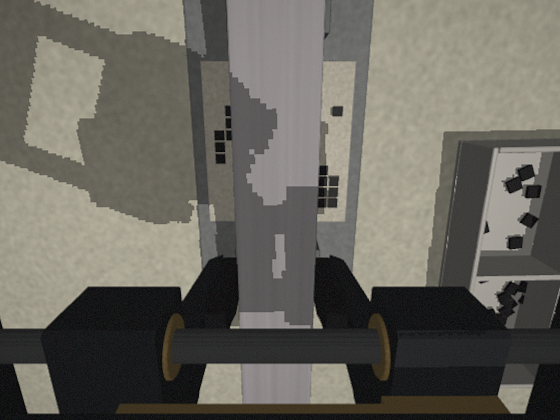

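```bash
python3 - <<'E'
from h import *
import pickle
s=pickle.load(open("pics/w3.pkl","rb"));c=wcal(s);im=cv2.imread("pics/w3.png")
L=[[-65,y,8] for y in (-150,-100,-50,0,20)];Rr=[[65,y,8] for y in (-150,-100,-50,0,20)]
p=[.6567,.0095,-1.2]
print(proj(c,world(p,L)).round(1).tolist(),proj(c,world(p,Rr)).round(1).tolist())
for h,y in((26,-163),(36,-163),(36,-17)): print(proj(c,world(p,[[-22,y,h],[22,y,h]])).round(1).tolist())
cv2.imwrite("pics/w3c.png",cv2.resize(im[0:270,170:390],None,fx=2.2*1,fy=2.2,interpolation=cv2.INTER_CUBIC))
# side camera too
cv2.imwrite("pics/side3.png",cams.snapshot("side")[:,:,::-1])
x=cv2.imread("pics/side3.png");cv2.imwrite("pics/side3c.png",cv2.resize(x[120:270,140:300],None,fx=4,fy=4,interpolation=cv2.INTER_CUBIC))
E
```

```text
[[196.7, 220.7], [192.1, 159.7], [187.0, 91.2], [181.1, 13.7], [178.5, -20.2]] [[355.6, 220.7], [360.2, 159.6], [365.4, 91.1], [371.2, 13.5], [373.7, -20.5]]
[[247.9, 244.1], [304.4, 244.1]]
[[246.8, 249.4], [305.4, 249.4]]
[[240.6, 33.0], [311.6, 33.0]]
```

View pics/w3c.png

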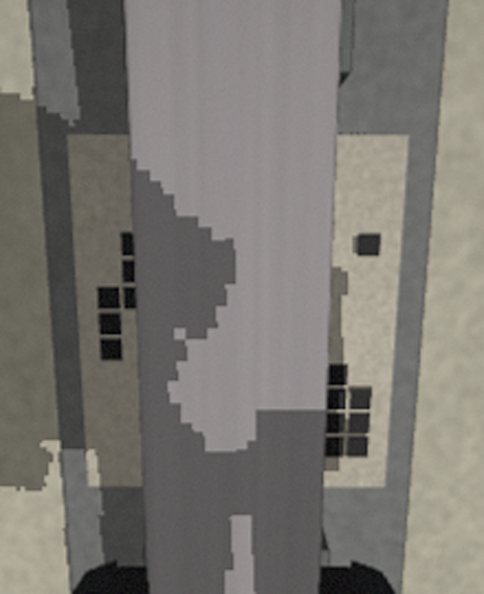

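View pics/side3c.png

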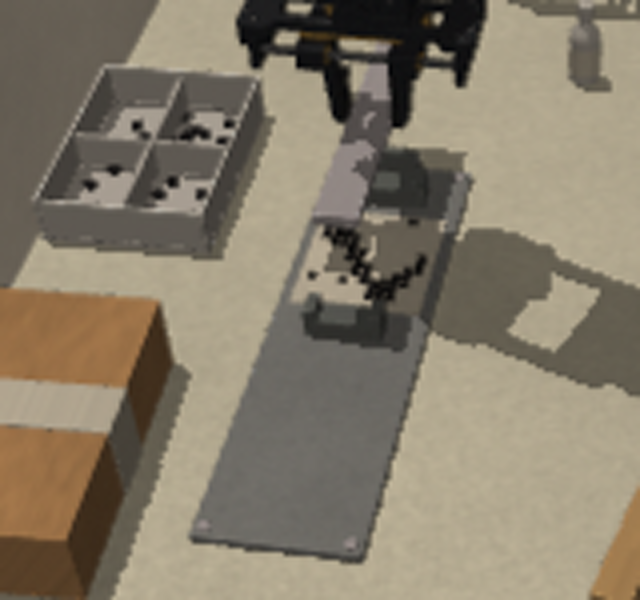

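```bash
python3 - <<'E'
from h import *
import pickle
s=pickle.load(open("pics/w3.pkl","rb"));c=wcal(s);im=cv2.imread("pics/w3.png").astype(float)
print([im[20,x].astype(int).tolist() for x in range(178,194,2)],[im[20,x].astype(int).tolist() for x in range(366,380,2)])
b=cv2.GaussianBlur(im,(3,5),0)
def edge(y,x0,x1):
    g=np.abs(b[y,x0+1:x1+1].sum(1)-b[y,x0-1:x1-1].sum(1));i=g.argmax();w=g[max(i-2,0):i+3];return x0+ (np.arange(max(i-2,0),min(i+3,len(g)))*w).sum()/w.sum()
from scipy.optimize import brentq
Rm=np.array(c["R"]);t=np.array(c["t"]);C=-Rm.T@t
def ray(u,v,z):
    d=Rm.T@np.array([(u-c["cx"])/c["fx"],(v-c["cy"])/c["fy"],1]);return C+d*(z-C[2])/d[2]
Rr=[];Ll=[]
for v in range(3,225,10):
    Rr.append(ray(edge(v,345,385),v,.008))
for v in list(range(2,38,4))+list(range(204,230,4)):
    Ll.append(ray(edge(v,178,212),v,.008))
for n,P in(("R",Rr),("L",Ll)):
    P=np.array(P);k=np.polyfit(P[:,1],P[:,0],1);print(n,"slope deg",np.degrees(k[0]),"x at y=-.05",np.polyval(k,-.05),"res",np.round((P[:,0]-np.polyval(k,P[:,1]))*1000,1))
E
```

```text
[[135, 152, 155], [141, 158, 162], [140, 158, 163], [101, 111, 114], [95, 97, 97], [102, 103, 103], [100, 103, 102], [103, 105, 106]] [[102, 104, 105], [107, 109, 109], [104, 107, 105], [121, 134, 138], [133, 149, 152], [135, 151, 154], [137, 153, 157]]
R slope deg 1.960580087546766 x at y=-.05 0.7188525376103444 res [ 1.8  1.8  1.9  1.9  2.   2.   2.2  2.1 -7.3 -7.3  2.6 -7.1  2.4  2.6
 -6.9 -6.7  2.8  2.8 -6.5  3.1  3.2  3.3  3.1]
L slope deg 1.5084396020795947 x at y=-.05 0.5915083704836188 res [-0.3  0.1 -0.  -0.1  0.2  0.  -0.1  0.1  0.2  0.4 -0.8 -0.1 -0.2  0.3
  0.1  0.2]
```

```bash
python3 -c "
from h import *
go([.6563,-.048,.06],88.55)"
```

```text
t 5.6 shift units [0.5378 0.0047 0.4193] turn units [-0.0001 -0.      0.0012] rows>= 1.6366815973819142 0.021033558635601413
```

```bash
python3 -m pendant '[[0.2,0,0,0,0,0.001,1],[0.45,0.003,0.1,0,0,0.0012,1],[0.538,0.005,0.25,0,0,0.0012,1],[0.538,0.005,0.42,0,0,0.0012,1],[0.538,0.005,0.42,0,0,0.0012,1],[0.538,0.005,0.42,0,0,0.0012,1]]';python3 w.py w4; python3 - <<'E'
from h import *
go([.6563,-.048,.033],88.55)
for n in ("side","scene"):
    x=cams.snapshot(n)[:,:,::-1];cv2.imwrite(f"pics/{n}4.png",x)
    x=x[140:220,180:280] if n=="side" else x[210:330,230:360]
    cv2.imwrite(f"pics/{n}4c.png",cv2.resize(x,None,fx=6,fy=6,interpolation=cv2.INTER_CUBIC) if n=="side" else cv2.resize(x,None,fx=4.8,fy=4.8,interpolation=cv2.INTER_CUBIC))
E
```

```text
time_s: 6.35
ee_pos: [0.6573, -0.0483, 0.0613]
orientation: [[0.025, 1.0, 0.002], [1.0, -0.025, -0.0], [-0.0, 0.002, -1.0]]
contact_force: [0.7, 0.2, -6.6]
grip_width: 0.0351
6.35 [ 0.65728622 -0.04833681  0.06128137]
t 6.4 shift units [ 0.0023 -0.0081  0.1902] turn units [0.0008 0.0002 0.    ] rows>= 0.45694070571824547 0.013387257533040438
```

View pics/side4c.png

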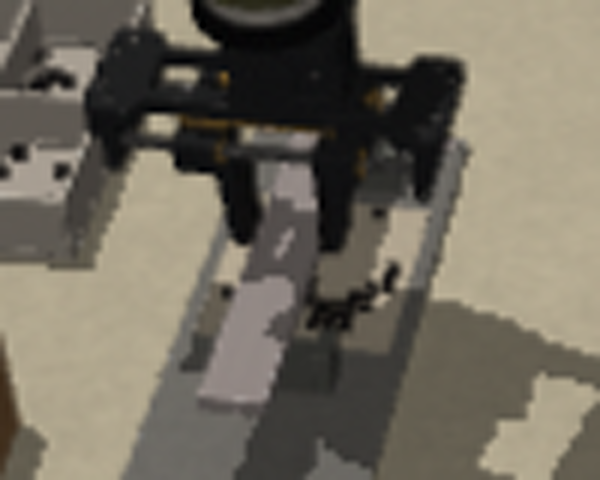

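View pics/scene4c.png

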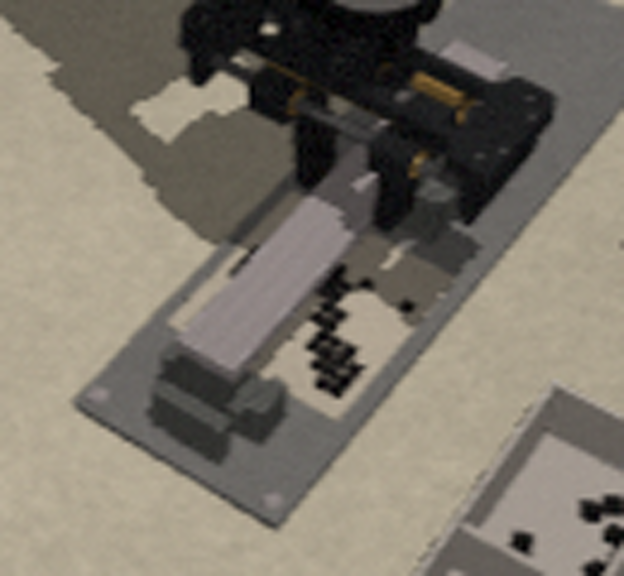

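View pics/w4.png

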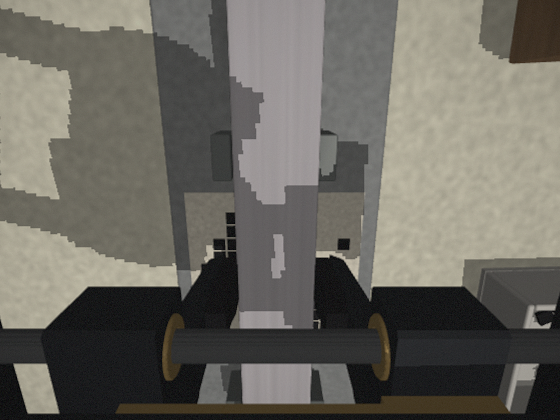

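```bash
python3 - <<'E'
from h import *
def ray(c,u,v,z):
    Rm=np.array(c["R"]);t=np.array(c["t"]);C=-Rm.T@t
    d=Rm.T@np.array([(u-c["cx"])/c["fx"],(v-c["cy"])/c["fy"],1]);return C+d*(z-C[2])/d[2]
S=cams.calibration("scene");D=cams.calibration("side")
for q in ([180,333],[237,376]): print(ray(S,*uncrop(q,4.8,230,210),.0685))
for q in ([78,402],[277,525]): print("board",ray(S,*uncrop(q,4.8,230,210),.008))
for q in ([200,399],[264,403]): print("side",ray(D,*uncrop(q,6,180,140),.0685))
E
```

```text
[ 0.6364769  -0.17987691  0.0685    ]
[ 0.67496346 -0.18590841  0.0685    ]
board [ 0.59144233 -0.2076376   0.008     ]
board [ 0.71777107 -0.2116649   0.008     ]
side [0.67436875 0.08567623 0.0685    ]
side [0.64166225 0.08445846 0.0685    ]
```

```bash
python3 -m pendant '[[0.001,-0.006,0.1,0.0005,0,0,1],[0.001,-0.008,0.18,0.0008,0,0,1],[0.001,-0.008,0.19,0.0008,0,0,1],[0.001,-0.008,0.19,0.0008,0,0,1]]'; python3 -m pendant '[[0,0,0.01,0,0,0,1],[0,0,0.02,0,0,0,1]]'
```

```text
time_s: 7.0
ee_pos: [0.6557, -0.0477, 0.0313]
orientation: [[0.025, 1.0, -0.003], [1.0, -0.025, 0.0], [0.0, -0.003, -1.0]]
contact_force: [-0.5, -0.0, -5.8]
grip_width: 0.0351
time_s: 7.25
ee_pos: [0.6558, -0.0478, 0.0289]
orientation: [[0.025, 1.0, -0.002], [1.0, -0.025, -0.0], [-0.0, -0.002, -1.0]]
contact_force: [-4.5, 0.1, 6.7]
grip_width: 0.0353
```

```bash
python3 -m pendant '[[0,0,-0.002,0,0,0,-0.2],[0,0,-0.002,0,0,0,-1],[0,0,-0.002,0,0,0,-1],[0,0,-0.002,0,0,0,-1],[0,0,-0.002,0,0,0,-1]]'; python3 -m pendant '[[0,0,-0.2,0,0,0,-1],[0,0,-0.5,0,0,0,-1],[0,0,-0.9,0,0,0,-1],[0,0,-1,0,0,0,-1],[0,0,-1,0,0,0,-1],[0,0,-1,0,0,0,-1]]';python3 w.py w5
```

```text
time_s: 7.88
ee_pos: [0.6556, -0.0477, 0.0288]
orientation: [[0.025, 1.0, -0.002], [1.0, -0.025, 0.0], [-0.0, -0.002, -1.0]]
contact_force: [0.7, 0.4, 0.5]
grip_width: 0.0831
time_s: 8.62
ee_pos: [0.6553, -0.0476, 0.1765]
orientation: [[0.025, 1.0, -0.006], [1.0, -0.025, 0.001], [0.001, -0.006, -1.0]]
contact_force: [0.2, -0.6, -0.5]
grip_width: 0.0883
8.625 [ 0.6552667  -0.04759993  0.1764949 ]
```

View pics/w5.png

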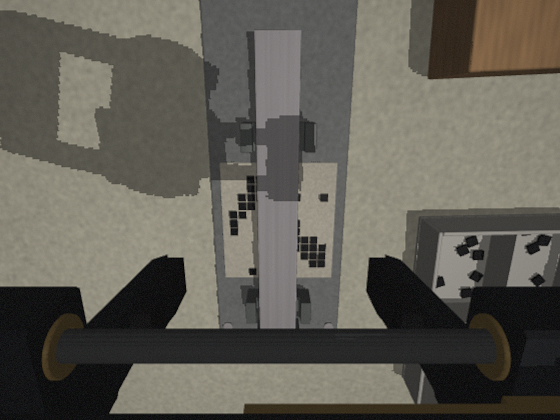

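```bash
python3 - <<'E'
from h import *
import pickle
s=r.read_state();print(s["ee_pos"])
im=cams.snapshot("wrist")[:,:,::-1].copy();cv2.imwrite("pics/w5b.png",im);pickle.dump(s,open("pics/w5b.pkl","wb"))
a=cv2.resize(im[15:155,215:345],None,fx=4,fy=4,interpolation=cv2.INTER_CUBIC);b=cv2.resize(im[255:330,215:345],None,fx=4,fy=4,interpolation=cv2.INTER_CUBIC)
cv2.imwrite("pics/w5a.png",a)
cv2.imwrite("pics/w5c.png",b)
c=wcal(s)
for q in ([-18,135,36],[18,135,36]): print(proj(c,world([.6563,-.0494,-1.45],[q])))
E
```

```text
[ 0.65529501 -0.04760743  0.17653646]
[[254.56341282  29.63813958]]
[[301.76560035  29.59050074]]
```

View pics/w5a.png

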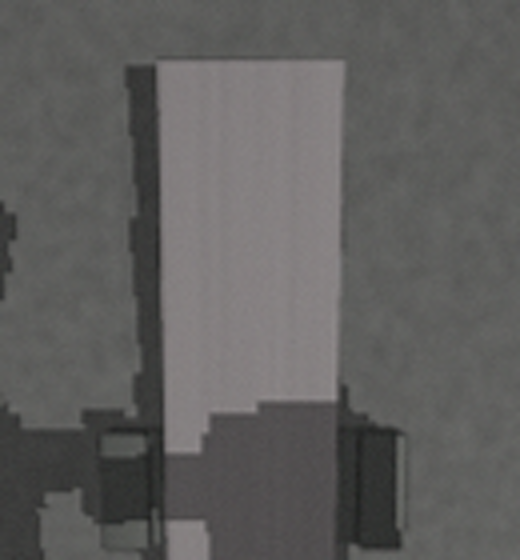

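View pics/w5c.png

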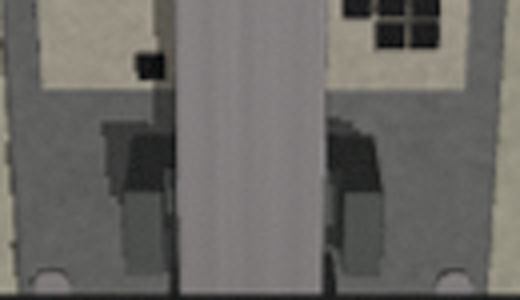

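```bash
python3 -m pendant '[[0.4,0,-0.1,0,0,0,-1],[0.8,-0.1,-0.15,0,0,0,-1],[1,-0.25,-0.15,0,0,-0.04,-1],[1,-0.3,-0.15,0,0,-0.08,-1]]'; python3 -c "
from h import *
go([.533,.365,.2],103.9)"
```

```text
time_s: 9.22
ee_pos: [0.6134, 0.1058, 0.2005]
orientation: [[-0.232, 0.973, -0.004], [0.973, 0.232, 0.0], [0.001, -0.004, -1.0]]
contact_force: [0.9, -0.4, 1.1]
grip_width: 0.0881
t 9.225 shift units [ 1.8052 -0.121   0.006 ] turn units [-0.0013 -0.0004 -0.0028] rows>= 4.342261365932228 0.05195690254801029
```

```bash
python3 -m pendant '[[0.4,-0.02,0,0,0,0,-1],[0.8,-0.05,0,-0.001,0,-0.002,-1],[0.9,-0.06,0,-0.0013,0,-0.0028,-1]]';  python3 -m pendant '[[0.4,-0.02,0,0,0,0,-1],[0.8,-0.05,0,0,0,0,-1],[0.9,-0.06,0,0,0,0,-1],[0.9,-0.06,0,0,0,0,-1],[0.9,-0.06,0,0,0,0,-1]]';python3 w.py w6
```

```text
time_s: 9.6
ee_pos: [0.5742, 0.2357, 0.2005]
orientation: [[-0.237, 0.972, -0.0], [0.972, 0.237, 0.001], [0.001, 0.0, -1.0]]
contact_force: [-0.5, -0.3, -0.4]
grip_width: 0.0879
time_s: 10.22
ee_pos: [0.5363, 0.3604, 0.2013]
orientation: [[-0.231, 0.973, 0.001], [0.973, 0.231, 0.0], [0.0, 0.001, -1.0]]
contact_force: [-0.2, 0.4, -0.3]
grip_width: 0.088
10.225 [0.53628424 0.36037943 0.20125226]
```

View pics/w6.png

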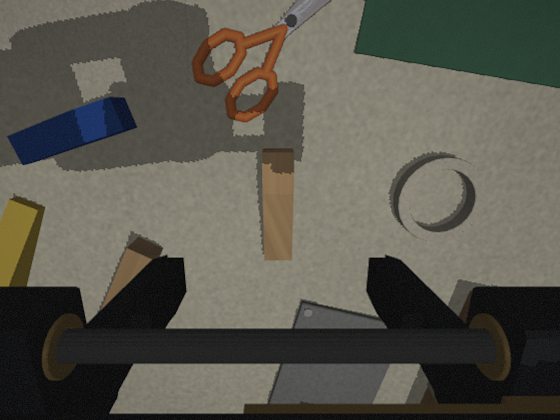

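```bash
python3 - <<'E'
from h import *
im=cv2.imread("pics/w6.png")
cv2.imwrite("pics/w6c.png",cv2.resize(im[140:270,240:320],None,fx=4.5,fy=4.5,interpolation=cv2.INTER_CUBIC))
import pickle
s=pickle.load(open("pics/w6.pkl","rb"));c=wcal(s)
L=[[-15,60,32],[15,60,32],[-15,60,0],[15,60,0],[-15,20,32],[15,20,32],[-15,-60,12],[15,-60,12],[-15,-60,0]]
print(((proj(c,world([.5425,.3376,13.9],L))-[240,140]+.5)*4.5).round())
E
```

```text
[[ 89.  57.]
 [235.  56.]
 [ 96.  38.]
 [228.  37.]
 [ 94. 244.]
 [234. 243.]
 [105. 542.]
 [228. 541.]
 [107. 521.]]
```

View pics/w6c.png

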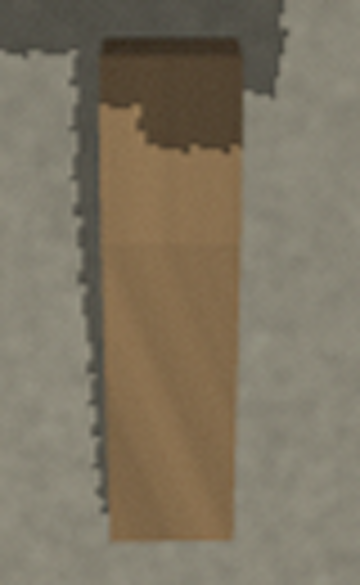

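```bash
python3 -c "
from h import *
go([.5346,.3769,.0535],103.55);go([.5346,.3769,.004],103.55)"
```

```text
t 10.275 shift units [0.1094 0.0129 0.986 ] turn units [ 0.0005 -0.0001 -0.0011] rows>= 2.3812411013008985 0.01935993070470312
t 10.275 shift units [0.1093 0.0124 1.316 ] turn units [ 0.0005 -0.0001 -0.0011] rows>= 3.169532866759635 0.01935993070470312
```

```bash
python3 -m pendant '[[0.08,0.01,0.3,0,0,-0.001,-1],[0.109,0.0125,0.7,0,0,-0.001,-1],[0.109,0.0125,0.98,0,0,-0.001,-1],[0.109,0.0125,0.985,0,0,-0.001,-1],[0.109,0.0125,0.985,0,0,-0.001,-1]]' 45; python3 -c "
from h import *
go([.5346,.3769,.004],103.55)"
```

```text
time_s: 10.9
ee_pos: [0.535, 0.3783, 0.056]
orientation: [[-0.235, 0.972, 0.004], [0.972, 0.235, 0.002], [0.001, 0.005, -1.0]]
contact_force: [-0.3, 0.6, 0.7]
grip_width: 0.0885
t 10.9 shift units [-0.0089 -0.0066  0.3464] turn units [ 0.0015 -0.0004  0.0003] rows>= 0.8317792574086176 0.026093163112321672
```

```bash
python3 -m pendant '[[-0.003,-0.003,0.2,0,0,0,-1],[-0.003,-0.003,0.33,0,0,0,-1],[-0.003,-0.003,0.333,0,0,0,-1],[-0.003,-0.003,0.333,0,0,0,0.5],[-0.003,-0.003,0.333,0,0,0,1],[-0.003,-0.003,0.333,0,0,0,1],[-0.003,-0.003,0.333,0,0,0,1],[-0.003,-0.003,0.333,0,0,0,1],[-0.003,-0.003,0.333,0,0,0,1],[-0.003,-0.003,0.333,0,0,0,1]]'; python3 -m pendant '[[0,0,0,0,0,0,1],[0,0,0,0,0,0,1]]'
```

```text
time_s: 12.15
ee_pos: [0.5334, 0.3781, 0.0038]
orientation: [[-0.236, 0.972, 0.001], [0.972, 0.236, 0.001], [0.001, 0.002, -1.0]]
contact_force: [-0.1, -0.4, 0.3]
grip_width: 0.0299
time_s: 12.4
ee_pos: [0.5334, 0.3781, 0.0038]
orientation: [[-0.236, 0.972, 0.002], [0.972, 0.236, 0.001], [0.001, 0.002, -1.0]]
contact_force: [0.5, -0.1, -0.4]
grip_width: 0.0298
```

```bash
python3 -m pendant '[[0,0,-0.1,0,0,0,1],[0,0,-0.3,0,0,0,1],[0,0,-0.5,0,0,0,1],[0,0,-0.6,0,0,0,1],[0,0,-0.6,0,0,0,1]]'; python3 -c "
from h import *
go([.6625,.212,.09],88.55)"
```

```text
time_s: 13.02
ee_pos: [0.5336, 0.3781, 0.0948]
orientation: [[-0.236, 0.972, 0.003], [0.972, 0.236, 0.002], [0.001, 0.003, -1.0]]
contact_force: [-0.6, 0.3, -0.5]
grip_width: 0.0294
t 13.025 shift units [-1.2793  0.5735  0.0326] turn units [ 0.001  -0.0005  0.084 ] rows>= 3.3655702794584794 1.4127257558226631
```

```bash
python3 -m pendant '[[-0.3,0.15,0,0,0,0.02,1],[-0.6,0.3,0,0,0,0.05,1],[-0.9,0.45,0,0.0005,0,0.07,1],[-1,0.57,0,0.001,0,0.084,1],[-1,0.57,0,0.001,0,0.084,1]]'; python3 -c "
from h import *
go([.6625,.212,.04],88.55)"
```

```text
time_s: 13.65
ee_pos: [0.652, 0.2512, 0.092]
orientation: [[0.027, 1.0, -0.004], [1.0, -0.027, 0.0], [0.0, -0.004, -1.0]]
contact_force: [-0.5, 0.3, -0.6]
grip_width: 0.0295
t 13.65 shift units [-0.2594  0.0782  0.3465] turn units [-0.0012 -0.     -0.0005] rows>= 1.0556151521438453 0.022049241830115796
```

```bash
python3 -m pendant '[[-0.15,0.05,0.1,0,0,0,1],[-0.255,0.072,0.25,0,0,0,1],[-0.255,0.072,0.345,0,0,0,1],[-0.255,0.072,0.345,0,0,0,1],[-0.255,0.072,0.345,0,0,0,1],[-0.255,0.072,0.345,0,0,0,1]]'; python3 - <<'E'
from h import *
go([.6625,.205,.0115],88.55)
for n in ("side","scene"):
    x=cams.snapshot(n)[:,:,::-1];cv2.imwrite(f"pics/{n}7.png",x)
    x=x[150:260,180:280] if n=="side" else x[180:320,240:370]
    cv2.imwrite(f"pics/{n}7c.png",cv2.resize(x,None,fx=5,fy=5,interpolation=cv2.INTER_CUBIC) if n=="side" else cv2.resize(x,None,fx=4.2,fy=4.2,interpolation=cv2.INTER_CUBIC))
E
python3 w.py w7
```

```text
time_s: 14.4
ee_pos: [0.6617, 0.2145, 0.043]
orientation: [[0.025, 1.0, -0.0], [1.0, -0.025, 0.001], [0.001, -0.0, -1.0]]
contact_force: [-0.3, -0.3, -0.2]
grip_width: 0.0297
t 14.4 shift units [-0.0632  0.0067  0.2097] turn units [-0.0001 -0.0003  0.0002] rows>= 0.5259470372199487 0.005879695855834752
14.5 [0.66166692 0.2142645  0.04269111]
```

View pics/side7c.png

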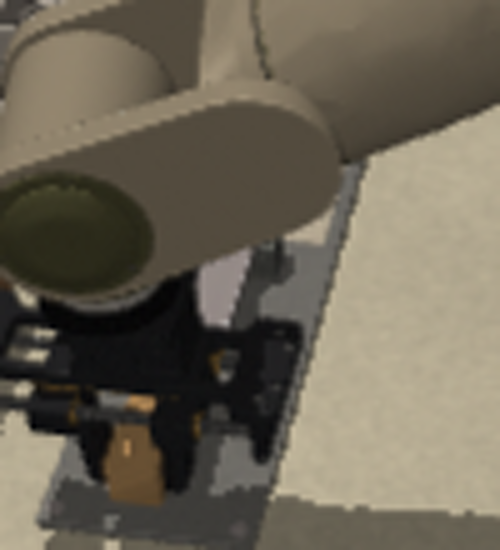

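View pics/scene7c.png

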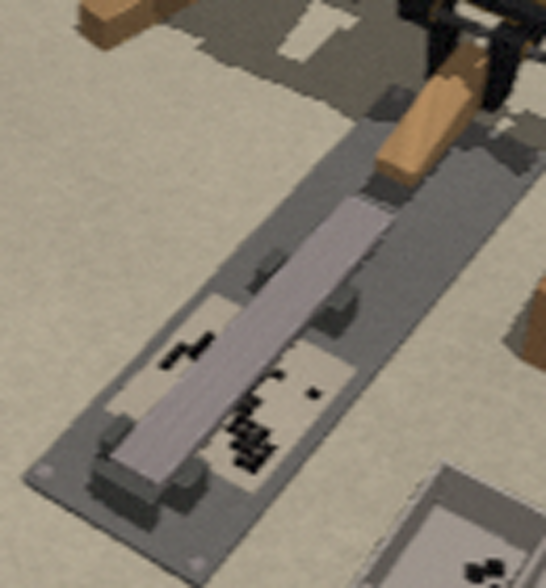

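View pics/w7.png

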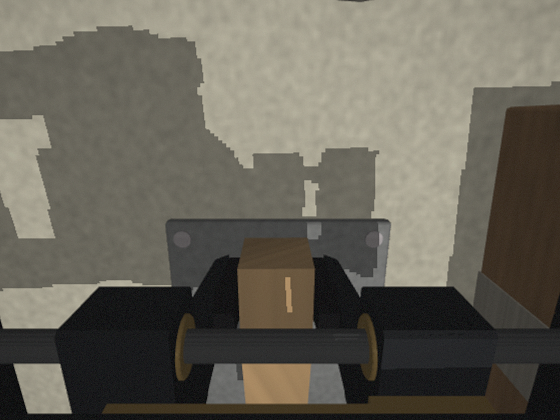

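```bash
python3 -m pendant '[[-0.03,0.005,0.1,0,0,0,1],[-0.06,0.006,0.17,0,0,0,1],[-0.06,0.006,0.2,0,0,0,1],[-0.06,0.006,0.2,0,0,0,1]]';python3 -m pendant '[[0,0,0.008,0,0,0,1],[0,0,0.008,0,0,0,1]]'; python3 -c "
from h import *
go([.6625,.205,.0115],88.55)"
```

```text
time_s: 15.05
ee_pos: [0.6622, 0.2046, 0.0119]
orientation: [[0.026, 1.0, -0.002], [1.0, -0.026, 0.001], [0.001, -0.002, -1.0]]
contact_force: [-0.9, -1.3, 1.1]
grip_width: 0.0296
time_s: 15.3
ee_pos: [0.6624, 0.2047, 0.0118]
orientation: [[0.026, 1.0, -0.001], [1.0, -0.026, 0.0], [0.0, -0.001, -1.0]]
contact_force: [-3.3, -2.5, 6.6]
grip_width: 0.0296
t 15.3 shift units [0.0021 0.0006 0.0023] turn units [-0.0003 -0.0001 -0.0001] rows>= 0.007546823650348309 0.0054736956048415395
```

```bash
python3 -m pendant '[[-0.06,0,0,0,0,0,1],[-0.13,0,0,0,0,0,1],[-0.2,0,0,0,0,0,1],[-0.25,0,0,0,0,0,1],[-0.25,0,0,0,0,0,1]]';cat > v.py <<'E'
from h import *
import sys
n=sys.argv[1];s=r.read_state();print(s["time_s"],s["ee_pos"],s["contact_force"])
x=cams.snapshot("scene")[:,:,::-1];cv2.imwrite(f"pics/{n}.png",x)
cv2.imwrite(f"pics/{n}c.png",cv2.resize(x[215:305,260:350],None,fx=6.5,fy=6.5,interpolation=cv2.INTER_CUBIC))
E
python3 v.py s8
```

```text
time_s: 15.92
ee_pos: [0.662, 0.1668, 0.0118]
orientation: [[0.026, 1.0, 0.001], [1.0, -0.026, 0.0], [0.001, 0.0, -1.0]]
contact_force: [-0.6, -2.0, 5.7]
grip_width: 0.0296
15.925 [0.66195949 0.16679109 0.01183124] [-0.55304223 -1.96375379  5.71666628]
```

View pics/s8c.png

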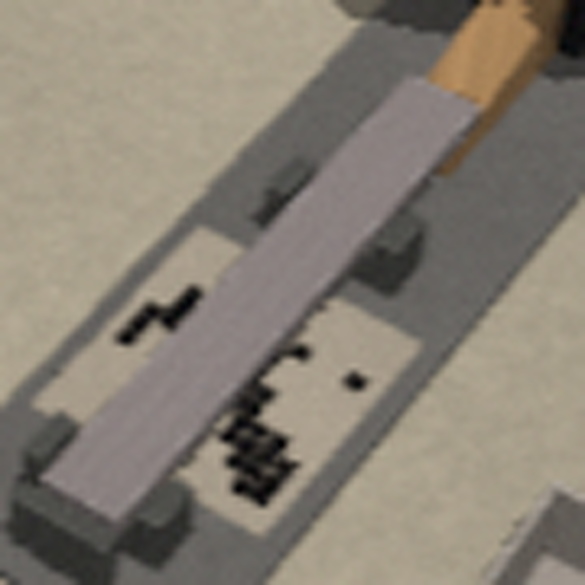

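```bash
python3 -m pendant '[[-0.015,0,0,0,0,0,1],[-0.03,0,0,0,0,0,1],[-0.045,0,0,0,0,0,1],[-0.06,0,0,0,0,0,1],[-0.075,0,0,0,0,0,1],[-0.09,0,0,0,0,0,1],[-0.105,0,0,0,0,0,1],[-0.112,0,0,0,0,0,1],[-0.112,0,0,0,0,0,1]]';python3 v.py s9; cat > m.py <<'E'
from h import *
import sys
a=cv2.imread("pics/s8.png");b=cv2.imread(f"pics/{sys.argv[1]}.png")
g=lambda i:cv2.cvtColor(i,cv2.COLOR_BGR2GRAY)
S=cams.calibration("scene")
# track corners: open end L,R ; stop end L,R ; board fixed ref (cheek, panel corners)
P=uncrop([[418,78],[478,110],[45,478],[115,522],[205,226],[420,343]],6.5,260,215).astype(np.float32).reshape(-1,1,2)
q,st,_=cv2.calcOpticalFlowPyrLK(g(a),g(b),P,None,winSize=(9,9),maxLevel=1,criteria=(3,60,.001))
print("flow px (openL,openR,stopL,stopR,ref,ref)",np.round((q-P).reshape(-1,2),2).tolist())
X=np.array([[.6597,.0856,.036]])
for d in ([0,-.001,0],[0,0,.001]): print("px/mm",d,(proj(S,X+d)-proj(S,X)).round(3))
E
python3 m.py s9
```

```text
time_s: 17.1
ee_pos: [0.6614, 0.1521, 0.0118]
orientation: [[0.025, 1.0, 0.001], [1.0, -0.025, 0.003], [0.003, 0.001, -1.0]]
contact_force: [-0.1, 6.5, 5.3]
grip_width: 0.0298
17.1 [0.66135694 0.15212079 0.01181781] [-0.08041678  6.54621194  5.3486457 ]
flow px (openL,openR,stopL,stopR,ref,ref) [[-1.190000057220459, 0.7200000286102295], [-1.7300000190734863, 1.559999942779541], [-0.7300000190734863, 0.7900000214576721], [-0.6899999976158142, 0.7699999809265137], [0.029999999329447746, 0.0], [0.019999999552965164, 0.009999999776482582]]
px/mm [0, -0.001, 0] [[-0.176  0.208]]
px/mm [0, 0, 0.001] [[ 0.034 -0.254]]
```

View pics/s9c.png

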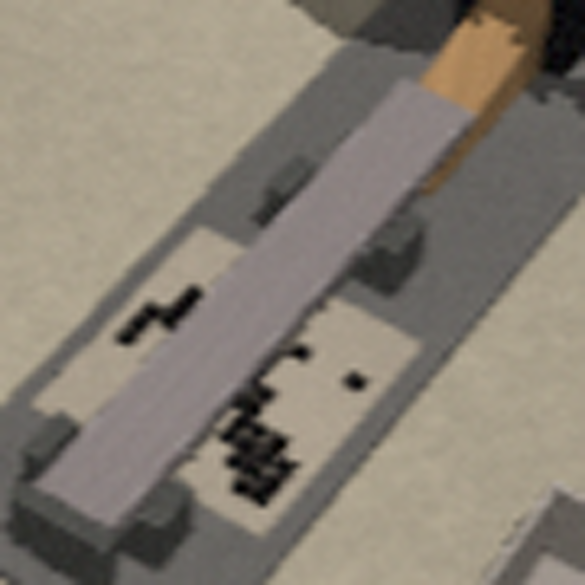

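```bash
cat > m2.py <<'E'
from h import *
import sys
from scipy.ndimage import map_coordinates
S=cams.calibration("scene")
B0=[.6561,-.0496,-1.45]
def bar(p,L): # p: slide(mm toward stop), lift mm at open end, lateral mm, yaw deg ; L mm local bar coords (top z=10)
    L=np.asarray(L,float); W=world([B0[0],B0[1],B0[2]+p[3]],L+[[p[2],-p[0],0]],.026)
    W[:,2]+=p[1]/1000*(L[:,1]+115)/250; return W
# stations: (local pt, local dir perp)
st=[]
for y in np.arange(-100,132,4):
    if not(-35-12<y-0<0): pass
    st.append(([-18,y,10],[1,0,0],'L'));st.append(([18,y,10],[1,0,0],'R'))
for x in np.arange(-13,14,2):
    st.append(([x,135,10],[0,1,0],'O'));st.append(([x,-135,10],[0,1,0],'S'))
P=np.array([a for a,_,_ in st],float);Dn=np.array([d for _,d,_ in st],float);lab=np.array([l for _,_,l in st])
def prof(im,p):
    c=proj(S,bar(p,P));
    tang=np.where(Dn[:,[0]]>0,np.array([[0,1,0]]),np.array([[1,0,0]]))
    t=proj(S,bar(p,P+tang))-c;t/=np.linalg.norm(t,axis=1)[:,None];n=np.c_[-t[:,1],t[:,0]]
    u=np.arange(-4,4.01,.1)
    X=c[:,None]+u[None,:,None]*n[:,None]
    I=np.stack([map_coordinates(im[:,:,k],[X[...,1],X[...,0]],order=1) for k in range(3)],-1)
    return I,u,c,n
ims={k:cv2.GaussianBlur(cv2.imread(f"pics/{k}.png").astype(float),(0,0),.7) for k in ("s8",sys.argv[1])}
A,u,c,n=prof(ims["s8"],[0,0,0,0]);Bi,_,_,_=prof(ims[sys.argv[1]],[0,0,0,0])
# displacement along n by profile matching
m=25;core=slice(m,len(u)-m)
d=[];w=[]
for a,b in zip(A,Bi):
    sh=np.arange(-m,m+1);e=np.array([((b[m+k:len(u)-m+k]-a[core])**2).mean() for k in sh])
    i=e.argmin();d.append(sh[i]*.1);w.append(e[i])
d=np.array(d);w=np.array(w)
for l in "LROS": print(l,"median",np.median(d[lab==l]).round(2),d[lab==l].round(1).tolist())
def f(p): return ((proj(S,bar(p,P))-proj(S,bar([0,0,0,0],P)))*n).sum(1)-d
ok=np.ones(len(d),bool)
s=least_squares(lambda p:f(p)[ok],[0,0,0,0],loss="soft_l1",f_scale=.1)
cov=np.linalg.inv(s.jac.T@s.jac)**1
print("slide,lift_end,lat,yaw",s.x.round(2),"gap",round(s.x[1]/1.47,2),"res rms",{l:round(float(np.sqrt((f(s.x)[lab==l]**2).mean())),2) for l in "LROS"})
E
python3 m2.py s9
```

```text
L median -0.1 [0.2, 0.0, 0.1, 0.2, 0.4, 0.2, 0.0, 0.1, -0.2, -0.6, -0.2, -0.1, -0.4, 0.0, -0.1, -0.1, -0.1, -0.1, 0.0, 0.0, -0.2, -0.1, 0.2, 0.4, 0.2, 0.1, 0.4, -1.0, -0.4, -0.2, -0.2, -0.2, -0.2, -0.2, -0.2, -0.1, 0.0, 0.0, 0.0, -0.1, -0.2, -0.1, -0.1, -0.2, -0.2, -0.2, -0.2, -0.3, -0.5, -0.2, 0.0, -0.2, -0.4, -0.4, -0.3, -0.3, -0.4, -0.3]
R median -0.1 [-0.1, -0.1, 0.1, 0.0, 0.0, -0.1, -0.1, -0.1, -0.2, 0.0, -0.1, -0.1, 0.2, 0.1, 0.0, -0.1, -0.1, 0.0, 0.2, 0.1, 0.1, 0.1, -0.1, -0.1, -0.1, 0.0, 0.1, 0.0, -0.1, -0.1, -0.1, -0.1, -0.2, -0.1, 0.2, 0.2, -0.1, -0.3, -0.3, -0.2, -0.2, -0.2, -0.2, -0.2, -0.1, 0.0, -0.2, -0.2, -0.2, -0.2, -0.2, -0.2, -0.3, -0.2, -0.2, -0.4, -0.2, 0.1]
O median 1.3 [1.0, 1.3, 1.5, 1.4, 1.3, 1.3, 1.2, 1.2, 1.3, 1.3, 1.3, 1.4, 1.4, 1.3]
S median 1.3 [1.6, 1.3, 1.3, 1.2, 1.2, 1.3, 1.5, 1.5, 1.4, 1.4, 1.3, 1.3, 1.3, 1.3]
slide,lift_end,lat,yaw [ 3.86 -1.16 -0.52  0.33] gap -0.79 res rms {'L': 0.22, 'R': 0.13, 'O': 0.12, 'S': 0.11}
```

```bash
python3 - <<'E'
from h import *
def ray(c,u,v,z):
    Rm=np.array(c["R"]);t=np.array(c["t"]);C=-Rm.T@t
    d=Rm.T@np.array([(u-c["cx"])/c["fx"],(v-c["cy"])/c["fy"],1]);return C+d*(z-C[2])/d[2]
S=cams.calibration("scene")
for q in ([377,158],[410,180]): print(ray(S,*uncrop(q,4.2,240,180),.0389+.012))
for q in ([353,197],[392,216],[110,453],[158,480]): print("bar",ray(S,*uncrop(q,4.2,240,180),.036))
im=cv2.imread("pics/scene7.png");cv2.imwrite("pics/t.png",cv2.resize(im[205:245,310:370],None,fx=12,fy=12,interpolation=cv2.INTER_CUBIC))
E
```

```text
[0.64628774 0.11310976 0.0509    ]
[0.67453983 0.10722421 0.0509    ]
bar [0.64514309 0.08539362 0.036     ]
bar [0.67510083 0.08472659 0.036     ]
bar [ 0.63423495 -0.18189046  0.036     ]
bar [ 0.66816674 -0.18199773  0.036     ]
```

View pics/t.png

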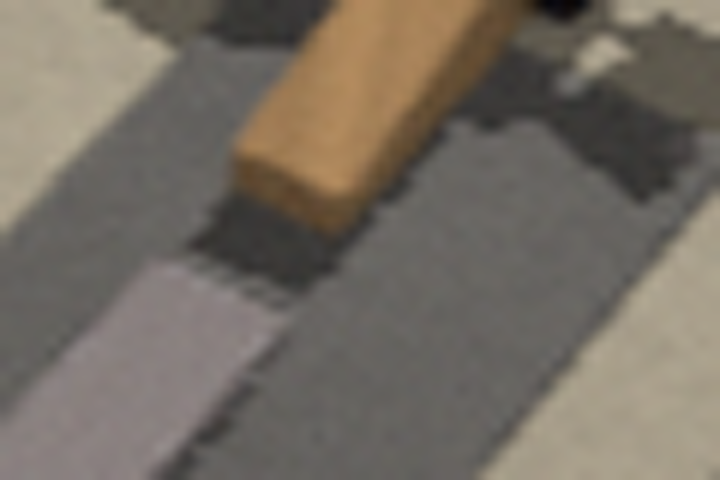

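```bash
python3 -m pendant '[[-0.01,0,0,0,0,0,1],[-0.02,0,0,0,0,0,1],[-0.03,0,0,0,0,0,1],[-0.035,0,0,0,0,0,1],[-0.035,0,0,0,0,0,1]]';python3 v.py s10; python3 m2.py s10
python3 - <<'E'
import cv2,numpy as np
o=[cv2.resize(cv2.imread(f"pics/{k}.png")[218:248,305:350],None,fx=8.5,fy=8.5,interpolation=cv2.INTER_CUBIC) for k in("s8","s9","s10")]
o2=[cv2.resize(cv2.imread(f"pics/{k}.png")[275:305,260:305],None,fx=5.8,fy=5.8,interpolation=cv2.INTER_CUBIC) for k in("s8","s9","s10")]
cv2.imwrite("pics/t2.png",np.vstack([np.hstack([cv2.resize(x,(261,174)) for x in o]),np.hstack(o2)]))
E
```

```text
time_s: 17.77
ee_pos: [0.6612, 0.147, 0.0118]
orientation: [[0.025, 1.0, 0.001], [1.0, -0.025, 0.003], [0.003, 0.001, -1.0]]
contact_force: [0.2, 9.1, 4.5]
grip_width: 0.0298
17.775 [0.661239   0.14695024 0.01181752] [0.17320329 9.13418032 4.52531669]
L median -0.2 [0.2, 0.0, 0.1, 0.3, 0.4, 0.2, 0.0, 0.2, -0.2, -0.6, 0.1, 0.3, -0.2, -0.1, -0.1, -0.1, -0.1, -0.1, -0.1, 0.0, 0.4, -0.5, 0.1, -0.1, -0.1, 0.2, 0.6, -0.9, -0.5, -0.3, -0.2, -0.3, -0.3, -0.4, -0.3, -0.2, -0.1, -0.2, -0.2, -0.3, -0.4, -0.4, -0.5, -0.5, -0.3, -0.3, -0.2, -0.1, -0.3, -0.2, -0.3, -0.5, -0.7, -0.7, -0.5, -0.4, -0.5, -0.4]
R median -0.2 [-0.1, -0.1, -0.1, -0.1, -0.2, -0.1, 0.0, -0.1, -0.2, 0.0, -0.1, -0.2, -0.1, -0.1, -0.1, -0.1, -0.2, 0.0, 0.1, 0.2, 0.1, -0.1, -0.3, -0.2, -0.1, -0.1, 0.0, -0.1, -0.2, -0.3, -0.3, -0.3, -0.3, -0.3, -0.1, 0.0, -0.3, -0.5, -0.6, -0.6, -0.4, -0.2, -0.2, -0.1, -0.2, -0.3, -0.4, -0.5, -0.4, -0.3, -0.3, -0.1, 0.1, -0.1, -0.4, -0.4, -0.4, -0.3]
O median 0.9 [1.0, 1.1, 1.1, 1.1, 0.9, 0.8, 0.7, 0.7, 0.8, 0.8, 0.9, 0.9, 1.0, 0.9]
S median 1.4 [1.6, 1.4, 1.3, 1.2, 1.2, 1.3, 1.5, 1.5, 1.4, 1.4, 1.4, 1.4, 1.4, 1.3]
slide,lift_end,lat,yaw [ 3.9   0.54 -0.4   0.27] gap 0.36 res rms {'L': 0.24, 'R': 0.15, 'O': 0.13, 'S': 0.11}
```

View pics/t2.png

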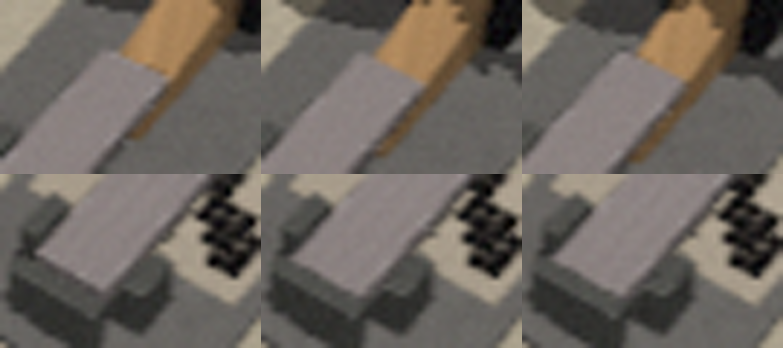

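```bash
cat >> m2.py <<'E'
J=[f(np.eye(4)[k])+d for k in range(4)]
for l in "LROS": print(l,"px per unit (slide,lift,lat,yaw):",[round(float(np.median(j[lab==l])),3) for j in J], "at far end",[round(float(j[lab==l][-1]),3) for j in J])
for lat0 in (None,):
    # bar stop end slide from S only; lift from O only (lat irrelevant)
    sl=np.median(d[lab=='S'])/np.median(J[0][lab=='S']);li=(np.median(d[lab=='O'])-sl*np.median(J[0][lab=='O']))/np.median(J[1][lab=='O']);print("S/O only: slide",sl,"lift",li)
y=P[:,1];
for l in "LR":
    k=(lab==l)&(np.abs(f(s.x))<.3);print(l,"linear: d at y=-115, +135",np.polyval(np.polyfit(y[k],d[k],1),[-115,135]).round(2),"lift jac",J[1][k][-1].round(3))
E
python3 m2.py s9|tail -7; python3 m2.py s10|tail -7
```

```text
L px per unit (slide,lift,lat,yaw): [-0.0, -0.081, 0.346, -0.083] at far end [0.0, -0.145, 0.328, -0.73]
R px per unit (slide,lift,lat,yaw): [0.0, -0.077, 0.356, -0.088] at far end [-0.0, -0.137, 0.337, -0.753]
O px per unit (slide,lift,lat,yaw): [0.265, -0.243, 0.0, 0.005] at far end [0.266, -0.244, 0.0, -0.055]
S px per unit (slide,lift,lat,yaw): [0.352, 0.018, 0.0, -0.007] at far end [0.353, 0.018, 0.0, -0.087]
S/O only: slide 3.6956002900917184 lift -1.3250045137559965
L linear: d at y=-115, +135 [ 0.1 -0.3] lift jac -0.145
R linear: d at y=-115, +135 [ 0.05 -0.24] lift jac -0.135
L px per unit (slide,lift,lat,yaw): [-0.0, -0.081, 0.346, -0.083] at far end [0.0, -0.145, 0.328, -0.73]
R px per unit (slide,lift,lat,yaw): [0.0, -0.077, 0.356, -0.088] at far end [-0.0, -0.137, 0.337, -0.753]
O px per unit (slide,lift,lat,yaw): [0.265, -0.243, 0.0, 0.005] at far end [0.266, -0.244, 0.0, -0.055]
S px per unit (slide,lift,lat,yaw): [0.352, 0.018, 0.0, -0.007] at far end [0.353, 0.018, 0.0, -0.087]
S/O only: slide 3.9798772354833893 lift 0.6331754857205778
L linear: d at y=-115, +135 [ 0.14 -0.47] lift jac -0.145
R linear: d at y=-115, +135 [-0.03 -0.34] lift jac -0.137
```

```bash
python3 - <<'E'
from h import *
x=cams.snapshot("side")[:,:,::-1];cv2.imwrite("pics/side10.png",x)
cv2.imwrite("pics/side10c.png",cv2.resize(x[140:240,180:280],None,fx=6,fy=6,interpolation=cv2.INTER_CUBIC))
E
```

```text
(no output)
```

View pics/side10c.png

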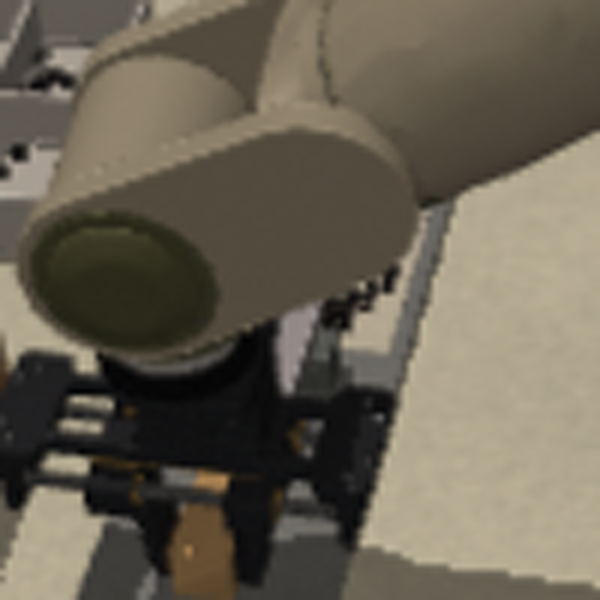

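```bash
python3 - <<'E'
from h import *
S=cams.calibration("scene")
def ray(c,u,v,z):
    Rm=np.array(c["R"]);t=np.array(c["t"]);C=-Rm.T@t
    d=Rm.T@np.array([(u-c["cx"])/c["fx"],(v-c["cy"])/c["fy"],1]);return C+d*(z-C[2])/d[2]
# wedge model overlay for both off values, projected corner (x=+15,y=-60)
for k,T in(("s8",(.66196,.16679)),("s9",(.66136,.15212)),("s10",(.66124,.14695))):
    im=cv2.imread(f"pics/{k}.png");v=cv2.resize(im[225:255,310:340],None,fx=18,fy=18,interpolation=cv2.INTER_CUBIC)
    for off,col in((.1015,(0,0,255)),(.097,(0,255,0))):
        y=T[1]-off; x=T[0]-.0253*off
        pts=proj(S,[[x+.015,y,.008],[x+.015,y,.02],[x+.015,y+.08,.008],[x-.015,y,.008]])
        q=((pts-[310,225]+.5)*18-.5).astype(int)
        for a,b in((0,1),(0,2)): cv2.line(v,tuple(map(int,q[a])),tuple(map(int,q[b])),col,1)
    cv2.imwrite(f"pics/{k}z.png",v)
import numpy as np
a=[cv2.resize(cv2.imread(f"pics/{k}z.png"),(395,395)) for k in("s8","s10")];cv2.imwrite("pics/z.png",np.hstack(a))
E
```

```text
(no output)
```

View pics/z.png

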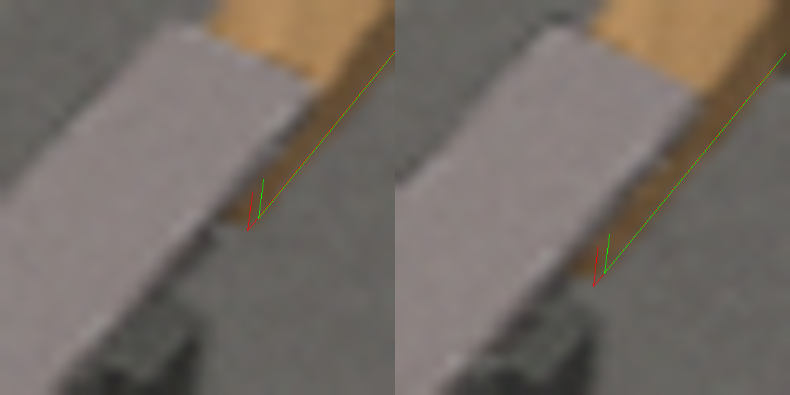

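```bash
python3 -m pendant '[[-0.01,0,0,0,0,0,1],[-0.02,0,0,0,0,0,1],[-0.03,0,0,0,0,0,1],[-0.038,0,0,0,0,0,1],[-0.038,0,0,0,0,0,1]]';python3 v.py s11; python3 m2.py s11 | tail -9
```

```text
time_s: 18.5
ee_pos: [0.6611, 0.1412, 0.0118]
orientation: [[0.025, 1.0, 0.001], [1.0, -0.025, 0.003], [0.003, 0.001, -1.0]]
contact_force: [0.1, 7.8, 5.7]
grip_width: 0.0299
18.5 [0.66110542 0.14121742 0.01184738] [0.08630059 7.7687433  5.68828284]
S median 1.4 [1.6, 1.4, 1.3, 1.3, 1.3, 1.4, 1.5, 1.5, 1.5, 1.4, 1.4, 1.3, 1.3, 1.3]
slide,lift_end,lat,yaw [ 3.81  2.49 -0.27  0.21] gap 1.69 res rms {'L': 0.33, 'R': 0.14, 'O': 0.16, 'S': 0.09}
L px per unit (slide,lift,lat,yaw): [-0.0, -0.081, 0.346, -0.083] at far end [0.0, -0.145, 0.328, -0.73]
R px per unit (slide,lift,lat,yaw): [0.0, -0.077, 0.356, -0.088] at far end [-0.0, -0.137, 0.337, -0.753]
O px per unit (slide,lift,lat,yaw): [0.265, -0.243, 0.0, 0.005] at far end [0.266, -0.244, 0.0, -0.055]
S px per unit (slide,lift,lat,yaw): [0.352, 0.018, 0.0, -0.007] at far end [0.353, 0.018, 0.0, -0.087]
S/O only: slide 3.9798772354833893 lift 2.6932789093322276
L linear: d at y=-115, +135 [ 0.09 -0.67] lift jac -0.145
R linear: d at y=-115, +135 [ 0.01 -0.57] lift jac -0.137
```

View pics/s11c.png

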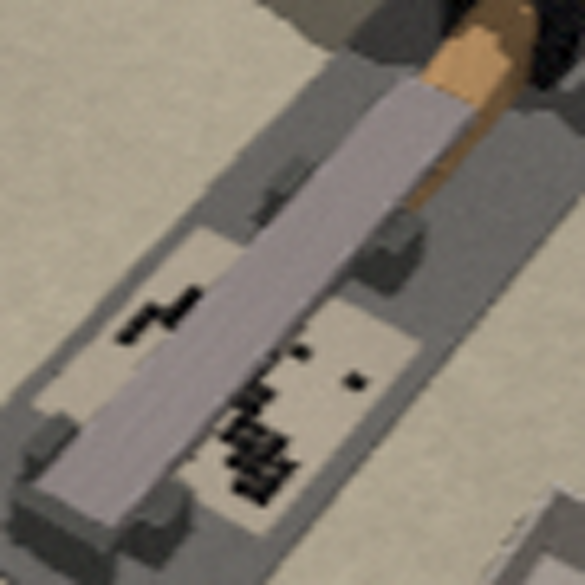

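```bash
cat > m3.py <<'E'
import sys; sys.argv=["m2","s11"]
import io,contextlib
with contextlib.redirect_stdout(io.StringIO()): exec(open("m2.py").read())
from scipy.optimize import curve_fit
for k in ("s8","s9","s10","s11"):
    im=cv2.imread(f"pics/{k}.png").astype(float); I,u,c,n=prof(im,[3.5,1.5,0,0]) if 0 else prof(im,[0,0,0,0]); out={}
    for l in "OS":
        A=I[lab==l]; g=A[...,2]-A[...,0] if l=="O" else A.sum(-1)   # red-blue for wood
        m=g.mean(0); 
        f4=lambda x,a,b,x0,w: a+b*np.tanh((x-x0)/w)
        sel=(u>-2.5)&(u<3.6) if l=="O" else (u>-2.5)&(u<3.2)
        p,_=curve_fit(f4,u[sel],m[sel],[m.mean(),np.sign(m[-20]-m[20])*20,.5,.6],maxfev=9000); out[l]=p.round(2)
    print(k,out)
E
python3 m3.py
```

```text
s8 {'O': array([ 39.82, -29.67,  -0.32,   0.66]), 'S': array([ 3.1341e+02, -8.2060e+01, -2.4000e-01,  6.0000e-01])}
s9 {'O': array([ 42.35, -32.06,   0.97,   0.69]), 'S': array([315.2 , -79.78,   1.08,   0.69])}
s10 {'O': array([ 42.56, -32.7 ,   0.49,   0.71]), 'S': array([315.69, -79.56,   1.1 ,   0.68])}
s11 {'O': array([ 43.45, -33.24,   0.08,   0.67]), 'S': array([316.91, -80.19,   1.08,   0.69])}
```

```bash
python3 -m pendant '[[-0.003,0,0,0,0,0,1],[-0.005,0,0,0,0,0,1],[-0.005,0,0,0,0,0,1],[-0.005,0,0,0,0,0,1]]';python3 v.py s12; sed -i 's/"s11"):/"s11","s12"):/' m3.py; python3 m3.py|tail -1; python3 m2.py s12|tail -2; python3 - <<'E'
import cv2
x=cv2.imread("pics/s12.png");cv2.imwrite("pics/s12f.png",x)
E
```

```text
time_s: 19.05
ee_pos: [0.6611, 0.1406, 0.0118]
orientation: [[0.025, 1.0, 0.001], [1.0, -0.025, 0.003], [0.003, 0.001, -1.0]]
contact_force: [-0.7, 8.9, 5.4]
grip_width: 0.0297
19.05 [0.66106294 0.14059257 0.0118234 ] [-0.73372144  8.86427501  5.35214568]
s12 {'O': array([ 4.396e+01, -3.327e+01,  1.000e-02,  7.100e-01]), 'S': array([315.79, -81.02,   1.1 ,   0.69])}
L linear: d at y=-115, +135 [ 0.17 -0.77] lift jac -0.145
R linear: d at y=-115, +135 [ 0.03 -0.64] lift jac -0.137
```

View pics/s12.png

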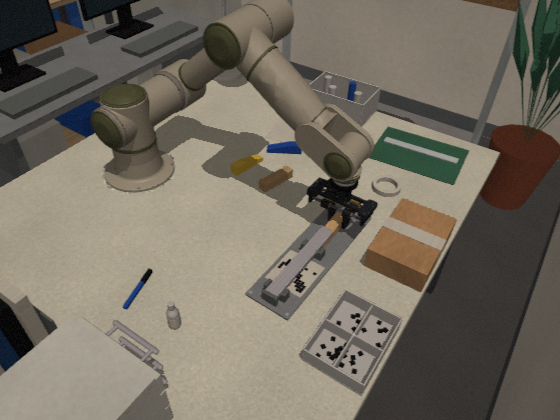

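The bar now lies against the stop with its open end on the wedge, at about (330,228). The bystanders have not moved. Every estimate of the lift is about 4.1–4.3 mm or slightly more, so I'm handing in.

```bash
python3 -c "
from station import r
print(r.finish_job(), r.read_state()['time_s'])"
```

```text
the job is handed in; nothing more can be done
the job is handed in; nothing more can be done
```

I laid the straightedge on both saddles and let go of it. I then set the wooden wedge flat on the board and pushed it thin end first under the overhanging end. I handed in at about 19 s, still holding the wedge, with the fingers clear of the bar.

**Last checks:** The bar first slid roughly 4–5 mm up to the end stop, then its open end rose.
- **From wedge travel:** about 4.3 mm of lift at the open end, which is a gap of about 3 mm.
- **From the bar's end edge in the scene picture:** about 4.1 mm, or a gap of about 2.8 mm. This assumes about 5 mm of slide, because the stop hides the last bit of the bar's end.
- **From the bar's long edges:** higher, roughly 5–6 mm of lift.
- **Forces:** the push was about 9 N and the downward press about 5 N.

**What disagreed:** Before I allowed for that hidden bit, the end-edge measurement read about 1.3 mm lower. None of the cameras could see the gap itself, so 3 mm is an estimate, good to about 0.5 mm if the high long-edge reading is left out. I saw no bystander moved in the last scene picture; the arm hides the scissors there.

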